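# Hold the tube rack against its sprung dock plate

## Task

Lift the wipes jar out of the way and stand it upright in the steel tray, then bring the tube rack square and centred up to the dock's sprung plate, standing flat on the bench, and press it steadily with about 10 newtons (plate pushed in about 10 mm, never more than 20) so that a colleague can screw its feet down. Hold it so for three seconds or more and finish while still holding: do not let go or back off. Do not tip the jar over, and leave the bottle, carton and well plate where they are.

Things in the scene. Friction and masses are not known exactly. Their poses are not given: they have to be found in the camera images.
- dock: Grey painted block bolted to the bench (150 mm wide, 66 mm high, its front 44 mm behind the plate's face, on a foot 190 mm wide and 8 mm high) carrying the sprung plate in front of it on two pins; a 1 mm thin sheet with two screw holes lies on the bench before it and may be stood on. Origin on the bench under the centre of the plate's front face when the plate is not pressed. x points from the plate's face back into the dock (the direction to press), y along the plate, z up.
- plate (a joint): How far the sprung plate is pushed in along the dock's +x, in m: 0 free, end stop at 0.022. Two coil springs resist with 1 N per mm (0.010 is 10 N, no preload), so it shows the pressing force without the drag of the rack on the bench.
- plate_face (a point): Centre of the plate's front face, 34 mm above the bench; moves with the plate. The aluminium plate is 120 mm wide (dock y), 52 mm high (8 to 60 mm above the bench) and 8 mm thick.
- rack: Grey plastic sample-tube rack, loose, 0.2 to 0.45 kg: body 48 mm deep (x) by 120 mm wide (y) by 50 mm high, with a foot 36 mm deep and 6 mm high sticking out to 81 mm from the centre at each end (y), holding a screw hole. Two rows of white tube caps rise to 64 mm. Origin: centre of the underside. x is square to its long faces; both long faces are alike and either may meet the plate. Pressed with 10 N its origin is 14 mm before the dock's origin.
- rack_handle (a point): Centre of the rack's handle bar, 87 mm above the rack's underside over its centre: bar 14 mm thick (rack x), 50 mm long (rack y), 18 mm high (78 to 96 mm up), open below, on two legs. No tube caps within 27 mm of the centre along y, so fingers closing along rack x can reach down beside the bar to 54 mm.
- jar: White round wipes jar with lid, 95 mm high, 0.17 to 0.35 kg: straight wall of 56 mm diameter up to 61 mm, then tapering to a 46 mm neck, lid 50 mm in diameter from 79 to 95 mm; standing on the bench between the rack and the plate. Origin: centre of the underside, z up.
- tray: Fixed shallow steel tray, 180 mm (x) by 220 mm (y), walls 4 mm thick and 25 mm high, floor about 4 mm above the bench. Origin: centre of the underside.
- bottle: Bystander: white bottle with red cap, 54 mm diameter, 130 mm high. Origin: centre of the underside.
- carton: Bystander: cardboard carton, 70 (x) by 110 (y) by 45 mm high. Origin: centre of the underside.
- wellplate: Bystander: flat white well plate, 85 (x) by 127 (y) by 12 mm high. Origin: centre of the underside.
There are look-alikes about, which are no part of the job. What is shaped like the rack but blue is not meant.

How it is judged:
By the outcome, as a careful person would: the job done as asked, in the order asked, and still so for the second after the job is handed in, while the arm keeps its last pose, push and grip.
It also fails if it takes over 72 s, if anything falls off the work surface, if the arm or the gripper's body presses on something with over 40 N, if the wrist force passes 120 N, or if a joint passes its speed limit or range.

## Robot

A 6-joint arm with a two-finger parallel gripper is mounted at the origin on the work surface. World frame = base frame: x ahead of the robot, y to its left, z up, the work surface at z = 0. Lengths are in m, angles in rad, forces in N, time in s.
With the tool pointing down it reaches from about 0.4 to 0.825 m from the base axis. Payload 7 kg.
Tool frame: the origin (TCP) lies on the centre line of the jaws, within the pads' length; the fingertips stand r.tip_reach ahead of it and the grasp point (between the pads) lies 6 mm ahead of it (r.tip_reach is the distance from the TCP to the fingertips, in m); z points along the fingers, y is the line along which they close (so a half turn about z gives the same grasp; the last joint's range is limited). The gripper opens to 88 mm and grips with 3 to 60 N. Pads are 19 mm wide; open, the fingers measure 130 mm over their backs; the gripper's body (78 mm by 193 mm) begins 47 mm behind the grasp point.
Start: joints at [1.429, 0.359, 0.012, 0, -1.224, -0.288], TCP at [0.281, 0.614, 0.252] pointing down, gripper open.
Joint ranges: [-3.07, 3.07], [-1.43, 2.12], [-1.02, 1.25], [-3.03, 1.67], [-3.05, -0], [-3.03, 3.03]. Speed limits (rad/s): [2.39, 2.39, 3.01, 3.14, 3.14, 3.14].

## Interface

Orientations are given as [roll, pitch, yaw] about the fixed x, y, z axes, in that order (R = Rz(yaw) Ry(pitch) Rx(roll)).
In Python, from cell import r, eyes, models gives the robot as it stands. Calls block until the motion is done:
- r.reach(position, orientation): joint-space move of the TCP to a pose.
- r.move_l(position, speed=0.15, orientation=None): straight line of the TCP; orientation=None keeps the orientation; speed is the mean speed in m/s.
- r.movej(angles): joint-space move.
- r.command_gripper(opening, f_grip=None): opening from 0.0 (shut) to 1.0 (fully open); f_grip is the grip in N (None keeps the last); returns when the fingers have stopped.
- r.hold(seconds).
- r.solve_ik(position, orientation): joint angles nearest the present ones, or None.
- eyes.grab_frame(name): name is "side" or "top" or "wrist"; returns (picture, depth): 400x640x3 uint8, red, green, blue; 400x640 float32, m along the optical axis (not along the pixel's ray), 0 where there is no reading.
- eyes.camera_model(name): a dict with "fov_y" (degrees; the focal length in pixels is half the picture's height over the tangent of half this angle, whatever the lens; pixels are square), "cx", "cy" (the principal point, pixels), "extrinsics" (4x4, takes a point from camera to world coordinates); the wrist camera has in their place "T_tool_cam" (4x4, takes a point from camera to tool coordinates, whose origin is the TCP and whose axes are the flange's). Camera axes: x right, y down, z forward; pixel columns grow to the right and rows downward; lengths in m; the calibration is good to about 2 mm. A picture is of the moment at which its call begins: read the wrist's pose just before it. camera_model takes no time and is no camera call.
A pose or a line that the arm cannot do raises r.PlanningError and nothing moves.
- r.hand_in(): hands the job in, once; it reports no verdict.
Trained networks look in the newest picture that a camera, given by its name, has taken for a name from the list of things; names that differ only in an ending like _2 or _b are one class to them, and where a whole thing is asked for, a point or a joint stands for the part that bears it (a point fixed in the world has none). Each returns a list of dicts, best first, with "score" (0 to 1); they miss things now and then, are a little off and sometimes report something else, mostly with a low value. They report only what shows in the picture. A call takes as long as a camera call. They do not tell look-alikes from the thing itself.
- models.find_in(camera, name): "rect" ([left, top, right, bottom] in pixels, round what is visible of it).
- models.cut_out(camera, name): "pixels" (400x640 bool, what is visible of it) and "rect" ([left, top, right, bottom] in pixels, round what is visible of it).
Readings, each from a call of its own:
- r.get_clock(): time.
- r.get_joints(): joint angles.
- r.get_qvel(): joint speeds.
- r.get_joint_efforts(): joint torques, N m.
- r.get_position(): TCP position.
- r.get_tool_rot(): TCP orientation.
- r.get_force(): force on the tool from outside, world axes, zero at the start.
- r.get_wrist_torque(): the same for the moment, N m.
- r.get_finger_gap(): opening from 0.0 (shut) to 1.0 (fully open).
Only numpy, scipy, OpenCV 4.12 (cv2) and the standard library are available. Lean on these libraries where they do the work, as an engineer would, in place of code of your own. Each camera call takes 0.05 s, during which the arm holds its last target. There are 200 camera calls.

## Working session

There is one attempt and no reset: what is moved stays moved. The work goes in short steps, each a Python script; the robot and the scene stay as the last script left them, time stands still between calls to the robot, and variables do not carry over. Pictures are saved under pics/ and viewed, on a budget of 10 in all, crops included, one or two more only if the job needs it, and the job is handed in when it is done.

```bash
mkdir -p pics; ls
python3 - <<'E'
from cell import r,eyes,models
import cv2,numpy as np
print(r.get_clock(), r.tip_reach, r.get_tool_rot())
ims=[]
for c in("top","side"):
    p,d=eyes.grab_frame(c); cv2.imwrite(f"pics/{c}0.png",p[:,:,::-1]); np.save(f"pics/{c}0.npy",d)
    m=eyes.camera_model(c); print(c,m)
    for n in("dock","plate","rack","jar","tray","bottle","carton","wellplate"):
        print(n,[(round(x["score"],2),[int(v) for v in x["rect"]]) for x in models.find_in(c,n)])
print(eyes.camera_model("wrist"),r.get_clock())
E
```

```text
pics
0.0 0.025 [ 3.13990836e+00 -1.57963194e-04 -4.29919731e-01]
top {'fov_y': 43.34642879647089, 'cx': 322.37254299522084, 'cy': 194.70586767942348, 'extrinsics': array([[ 1.42749876e-03, -9.96151240e-01,  8.76394263e-02,
         4.21326042e-01],
       [-9.99945765e-01, -2.32606408e-03, -1.01517128e-02,
         6.25538325e-02],
       [ 1.03164962e-02, -8.76201815e-02, -9.96100534e-01,
         1.59062770e+00],
       [ 0.00000000e+00,  0.00000000e+00,  0.00000000e+00,
         1.00000000e+00]])}
dock [(0.95, [242, 163, 314, 228])]
plate [(0.8, [264, 172, 283, 210])]
rack [(0.97, [273, 244, 301, 296]), (0.79, [318, 180, 346, 232]), (0.79, [345, 249, 395, 277]), (0.35, [285, 196, 308, 216])]
jar []
tray []
bottle [(0.75, [320, 108, 340, 135])]
carton [(0.84, [365, 113, 405, 143]), (0.73, [288, 196, 305, 217])]
wellplate [(0.79, [198, 250, 243, 286]), (0.55, [263, 172, 283, 209])]
side {'fov_y': 50.13585412833743, 'cx': 319.32756543775275, 'cy': 195.25070632598394, 'extrinsics': array([[ 0.93549045, -0.27273045,  0.22466804,  0.25823278],
       [-0.35311591, -0.69832644,  0.622614
[... 239 characters left out ...]
283, 294]), (0.65, [293, 198, 343, 230]), (0.63, [211, 185, 267, 214])]
jar [(0.67, [293, 168, 314, 201])]
tray [(0.74, [318, 248, 424, 340])]
bottle [(0.63, [384, 163, 402, 199])]
carton [(0.73, [396, 217, 439, 256])]
wellplate [(0.81, [217, 145, 246, 178])]
{'fov_y': 67.85707376097476, 'cx': 319.86232396994257, 'cy': 196.30950724777637, 'T_tool_cam': array([[ 8.51184651e-04, -9.67708493e-01, -2.52070520e-01,
         6.85080238e-02],
       [ 9.99999597e-01,  7.51471547e-04,  4.91842160e-04,
        -9.84425026e-04],
       [-2.86536012e-04, -2.52070837e-01,  9.67708743e-01,
        -1.32414500e-01],
       [ 0.00000000e+00,  0.00000000e+00,  0.00000000e+00,
         1.00000000e+00]])} 0.9
```

Run:
```python
import cv2,numpy as np
a=cv2.imread("pics/top0.png")[90:340,180:440]; b=cv2.imread("pics/side0.png")[120:350,200:460]
cv2.imwrite("pics/c1.png",np.vstack([cv2.resize(a,(600,577),interpolation=2)]))
cv2.imwrite("pics/c2.png",cv2.resize(b,(650,575),interpolation=2))
```

```text
(no output)
```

View pics/c1.png

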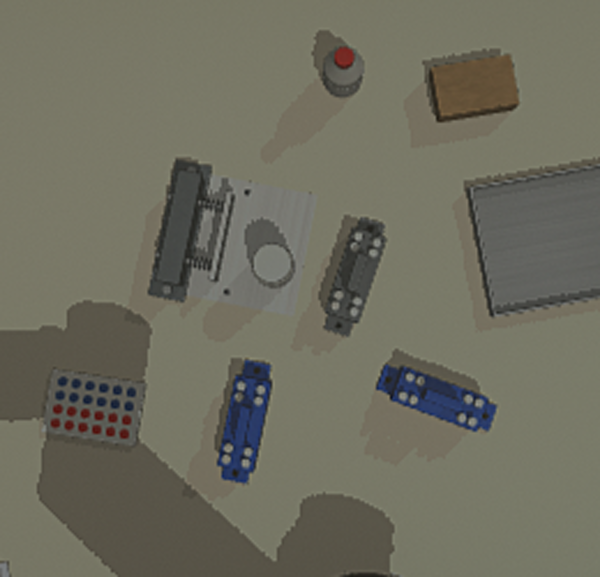

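View pics/c2.png

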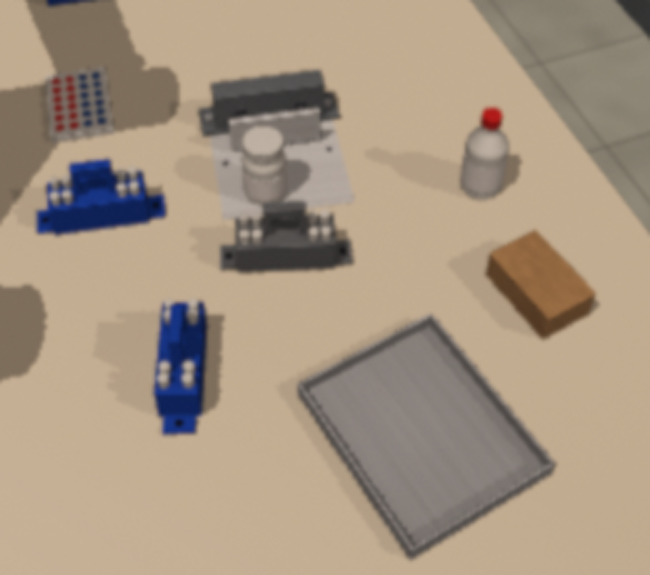

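The top view (pixels = 180+u/2.31, 90+v/2.31) shows the dock at left, with its plate facing right (−y). The jar is at about (298,204), the grey rack at about (334,209), the tray at right, and two blue decoys below. Next I turn these into world positions using depth.

```bash
cat > h.py <<'E'
from cell import r,eyes,models
import cv2,numpy as np
from scipy.spatial.transform import Rotation as R
def cloud(cam,d,T=None):
    m=eyes.camera_model(cam); f=200/np.tan(np.radians(m["fov_y"]/2))
    T=m["extrinsics"] if T is None else T
    v,u=np.mgrid[:400,:640]
    P=np.stack([(u-m["cx"])/f*d,(v-m["cy"])/f*d,d],-1)@T[:3,:3].T+T[:3,3]
    P[d==0]=np.nan
    return P
def tool_T():
    T=np.eye(4); T[:3,:3]=R.from_euler("xyz",r.get_tool_rot()).as_matrix(); T[:3,3]=r.get_position(); return T
def wrist(name):
    T=tool_T()@eyes.camera_model("wrist")["T_tool_cam"]
    p,d=eyes.grab_frame("wrist"); cv2.imwrite(f"pics/{name}.png",p[:,:,::-1])
    return p,cloud("wrist",d,T)
def rect(Q):  # centre, (long,short), yaw of the long axis in deg
    (c,s,a)=cv2.minAreaRect((Q[:,:2]*1000).astype(np.float32))
    if s[0]<s[1]: s=s[::-1]; a+=90
    return np.round(c,1),np.round(s,1),round((a+90)%180-90,1)
E
python3 - <<'E'
from h import *
P=cloud("top",np.load("pics/top0.npy")); Z=P[:,:,2]
def box(n,l,t,rr,b,lo,hi):
    Q=P[t:b,l:rr].reshape(-1,3); Q=Q[(Q[:,2]>lo)&(Q[:,2]<hi)]
    print(n,len(Q),rect(Q),"med",np.round(np.median(Q,0)*1000,1))
print("bench",np.nanmedian(Z[300:330,420:460]),np.nanstd(Z[120:160,200:240]))
box("dock",240,155,274,230,.055,.08)
box("plate",270,160,284,215,.045,.075)
box("rackbody",316,178,350,236,.03,.075)
box("handle",316,178,350,236,.08,.11)
box("lid",284,190,312,220,.085,.11)
box("tray",378,150,500,240,.015,.04)
box("trayfloor",384,160,500,230,.0,.012)
box("bottle",315,100,345,140,.1,.16)
E
```

```text
bench 0.002354139018403645 0.0036379832868656836
dock 562 (array([572.6, 224.9]), array([150.4,  76.6]), -10.5) med [572.1 244.9  67.3]
plate 128 (array([566.2, 199.8]), array([117.8,  27.4]), -10.2) med [570.2 191.4  61.2]
rackbody 537 (array([514.9,  11.9]), array([120.6,  47.7]), -18.4) med [513.   14.2  53. ]
handle 80 (array([514.8,  12.2]), array([49.8, 13.1]), -18.4) med [513.2  12.7  97.2]
lid 213 (array([526.3, 121.3]), array([45.2, 44.8]), 0.3) med [525.2 122.5  97.5]
tray 471 (array([ 579.5, -311.7]), array([336.2, 234.2]), -89.8) med [ 578.6 -275.6   25.4]
trayfloor 6286 (array([ 563.5, -332.8]), array([370.7, 220.7]), -89.9) med [ 561.5 -325.4    5. ]
bottle 104 (array([784.3,  29.8]), array([32.2, 31. ]), -42.0) med [783.4  28.5 128.3]
```

Run:
```python
from h import *
P=cloud("side",np.load("pics/side0.npy"))
m=models.cut_out("side","tray")[0]; Q=P[m["pixels"]]; Q=Q[np.isfinite(Q[:,0])]
print("tray",rect(Q),np.round(np.median(Q,0),3))
m=models.cut_out("side","jar")[0]; Q=P[m["pixels"]]; Q=Q[Q[:,2]>.088]; print("lid side",np.median(Q,0))
D=np.pi/180
for yaw in(79.5,-100.5): print(yaw,r.solve_ik([.526,.121,.24],[np.pi,0,yaw*D]))
for yaw in(161.6,-18.4): print(yaw,r.solve_ik([.515,.012,.2],[np.pi,0,yaw*D]), r.solve_ik([.56,.17,.09],[np.pi,0,(yaw+8)*D]))
j=r.solve_ik([.526,.121,.22],[np.pi,0,79.5*D]); k=r.solve_ik([.526,.121,.22],[np.pi,0,-100.5*D])
c=[q for q in(j,k) if q is not None]; q=min(c,key=lambda q:abs(q[5]))
r.movej(q); print(r.get_position(),r.get_tool_rot(),r.get_clock())
p,W=wrist("w1"); np.save("pics/w1.npy",W); print(r.get_clock())
for n in("dock","plate","rack","jar"): print(n,[(round(x["score"],2),[int(v) for v in x["rect"]]) for x in models.find_in("wrist",n)])
```

```text
tray (array([ 571.9, -255.6]), array([239. , 195.8]), -79.7) [ 0.568 -0.27   0.004]
lid side [0.52573436 0.11822642 0.09354412]
79.5 [ 0.58940118  0.14475537 -0.30384846  0.         -1.12219249  2.3689319 ]
-100.5 [ 0.58940118  0.14475537 -0.30384846  0.         -1.12219249 -0.77266075]
161.6 [ 4.04810843e-01  1.37534876e-01 -4.10847323e-01 -4.44089210e-16
 -1.02241413e+00 -2.29674775e+00] [ 6.28631669e-01  3.65748563e-01 -3.88857949e-01 -4.44089210e-16
 -8.16189814e-01 -2.38094224e+00]
-18.4 [ 4.04810843e-01  1.37534876e-01 -4.10847323e-01  4.44089210e-16
 -1.02241413e+00  8.44844901e-01] [ 6.28631669e-01  3.65748563e-01 -3.88857949e-01  4.44089210e-16
 -8.16189814e-01  7.60650415e-01]
[0.52611817 0.12181464 0.22001132] [-3.14148393e+00  1.29777526e-04 -1.75269433e+00] 2.9833
3.0333
dock [(0.86, [225, 146, 372, 310])]
plate [(0.81, [251, 237, 349, 282])]
rack [(0.96, [236, 44, 386, 109]), (0.65, [417, 0, 464, 24]), (0.62, [426, 159, 590, 209])]
jar [(0.72, [295, 156, 351, 227])]
```

View pics/w1.png

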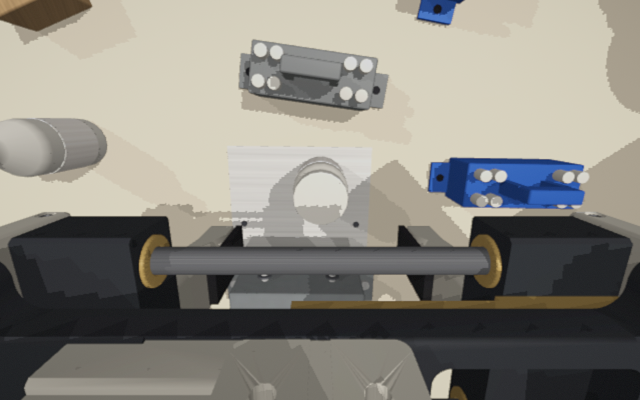

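The wrist view shows the jar lid at about (322,193), the grey rack at about (312,75), and the plate partly hidden behind the gripper. Next I refine the positions.

Run:
```python
from h import *
W=np.load("pics/w1.npy")
def box(n,l,t,rr,b,lo,hi):
    Q=W[t:b,l:rr].reshape(-1,3); Q=Q[(Q[:,2]>lo)&(Q[:,2]<hi)]
    print(n,len(Q),rect(Q),"med",np.round(np.median(Q,0)*1000,1))
box("lid",285,150,355,232,.088,.105)
box("rack",230,35,395,115,.04,.06); box("handle",230,35,395,115,.09,.103)
box("bench",120,120,200,200,-.02,.02)
# top: dock block only, and plate only, in the dock frame
P=cloud("top",np.load("pics/top0.npy")); a=np.radians(79.6); X=np.array([np.cos(a),np.sin(a)]);Y=np.array([-X[1],X[0]])
Q=P[150:235,235:290].reshape(-1,3); Q=Q[(Q[:,2]>.05)&(Q[:,2]<.08)]
x=Q[:,:2]@X; y=Q[:,:2]@Y
h,e=np.histogram(x,np.arange(.22,.40,.004)); print([(round(float(q),3),int(n)) for q,n in zip(e,h)if n])
o=rect(Q[x>.325]); print("block",o, "y range",np.percentile(y[x>.325],[1,99]))
```

```text
lid 2294 (array([527.7, 123.9]), array([49.1, 48.5]), 36.1) med [527.6 123.1  94.2]
rack 4248 (array([515.8,  14.6]), array([120.4,  48.2]), -18.2) med [516.1  20.3  49.3]
handle 1163 (array([515.8,  14.8]), array([49.8, 14.2]), -18.5) med [515.8  15.   95.1]
bench 6374 (array([713.1,  69. ]), array([107.1,  94.7]), -10.4) med [711.2  67.5  -0.8]
[(0.236, 1), (0.24, 4), (0.284, 36), (0.288, 52), (0.292, 23), (0.296, 1), (0.308, 2), (0.316, 1), (0.328, 65), (0.332, 64), (0.336, 64), (0.34, 72), (0.344, 65), (0.348, 65), (0.352, 60), (0.356, 67), (0.36, 25)]
block (array([576.5, 245.9]), array([150.5,  33.9]), -11.4) y range [-0.5956075  -0.44897155]
```

Run:
```python
from h import *
o=[np.pi,0,np.radians(-100.8)]
r.command_gripper(1.0,25)
r.move_l([.5275,.1235,.12],.25,o); f0=r.get_force()
r.move_l([.5275,.1235,.060],.12); print("f",r.get_force()-f0)
r.command_gripper(0,25); print("gap",r.get_finger_gap()*88)
r.move_l([.5275,.1235,.22],.15); print("gap",r.get_finger_gap()*88,"f",r.get_force()-f0,r.get_clock())
r.reach([.571,-.250,.22],o); print(r.get_position(),r.get_clock())
p,W=wrist("w2"); np.save("pics/w2.npy",W)
p,d=eyes.grab_frame("side"); cv2.imwrite("pics/s2.png",cv2.resize(p[120:350,200:460,::-1],(650,575)))
m=models.cut_out("side","tray")[0]; Q=cloud("side",d)[m["pixels"]]; Q=Q[np.isfinite(Q[:,0])]; print(rect(Q))
```

```text
f [-0.14207918  0.08679173 -0.69552518]
gap 55.46367068178451
gap 55.82628575796176 f [ 0.21961544  0.34906918 -2.45655925] 6.4917
[ 0.57125696 -0.24909508  0.21994105] 7.8917
(array([ 565.2, -258.4]), array([235.3, 181.2]), -79.5)
```

View pics/s2.png

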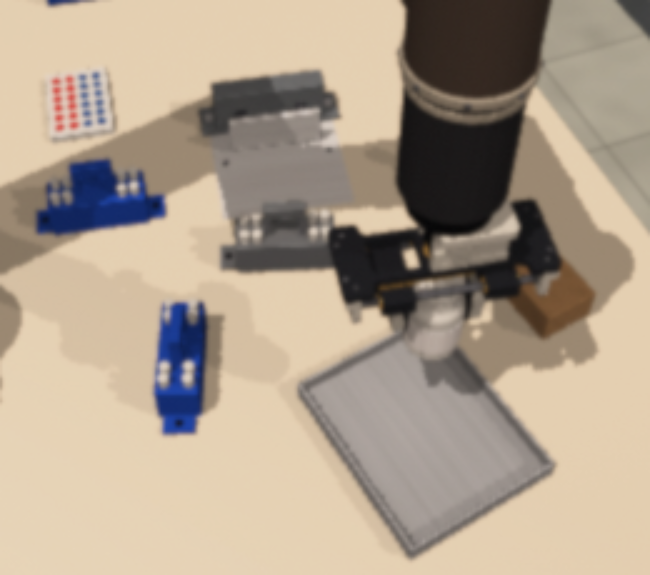

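The jar is held clear, above the tray. I lower it until it touches the floor, release, back off and look.

Run:
```python
from h import *
r.move_l([.568,-.255,.22],.2)
r.move_l([.568,-.255,.072],.15); f0=r.get_force()
for z in np.arange(.070,.060,-.001):
    r.move_l([.568,-.255,z],.03); f=r.get_force()-f0
    if f[2]>1.5: break
print("z",z,"df",f,r.get_clock())
r.command_gripper(0.9); r.hold(.2)
r.move_l([.568,-.255,.19],.2)
# look toward the dock: camera (tool +x) side toward the dock
r.reach([.515,.015,.24],[np.pi,0,np.radians(79.)]); r.hold(.2)
p,W=wrist("w3"); np.save("pics/w3.npy",W); print(r.get_joints(),r.get_clock())
p,d=eyes.grab_frame("side"); np.save("pics/s3.npy",d); q,e=eyes.grab_frame("top"); np.save("pics/t3.npy",e)
a=cv2.resize(p[230:350,310:440],(390,360)); b=cv2.resize(cv2.imread("pics/w3.png")[:,:,::-1],(576,360))
cv2.imwrite("pics/s3.png",np.hstack([a,b])[:, :, ::-1][:,:800])
```

```text
z 0.064 df [-0.26211997  0.66993697  2.67180631] 11.175
[ 4.10285518e-01  1.03309089e-01 -3.52782687e-01 -1.55525629e-05
 -1.11470963e+00  2.53884327e+00] 15.2833
```

View pics/s3.png

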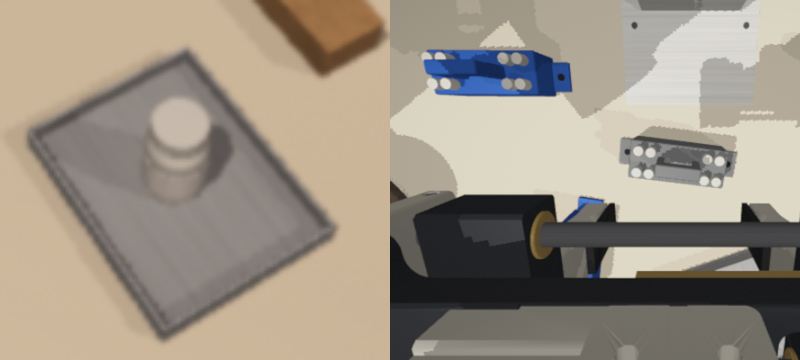

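The jar stands upright in the tray. The dock is at the image edge, so I take one closer wrist view of the plate.

Run:
```python
from h import *
r.move_l([.535,.095,.24],.25); r.hold(.2)
p,W=wrist("w4"); np.save("pics/w4.npy",W); print(r.get_clock())
def fit(P,n):
    Q=P.reshape(-1,3); Q=Q[(Q[:,2]>.056)&(Q[:,2]<.075)&(abs(Q[:,0]-.572)<.1)&(Q[:,1]>.16)&(Q[:,1]<.30)]
    a=np.radians(79.6); X=np.array([np.cos(a),np.sin(a)])
    x=Q[:,:2]@X; B=Q[x>.315]; L=Q[(x<.305)&(x>.27)]
    print(n,"block",len(B),rect(B),"plate",len(L),rect(L),np.median(L[:,2]),np.median(B[:,2]))
fit(W,"wrist4"); fit(np.load("pics/w3.npy"),"wrist3"); fit(cloud("top",np.load("pics/t3.npy")),"top3"); fit(cloud("top",np.load("pics/top0.npy")),"top0"); fit(cloud("side",np.load("pics/s3.npy")),"side3")
V=np.load("pics/w3.npy").reshape(-1,3); V=V[(abs(V[:,0]-.515)<.09)&(abs(V[:,1]-.013)<.07)]
print(rect(V[(V[:,2]>.04)&(V[:,2]<.057)]),rect(V[(V[:,2]>.088)&(V[:,2]<.105)]))
```

```text
16.1167
wrist4 block 6221 (array([576.4, 247.4]), array([150.3,  31.2]), -10.8) plate 960 (array([566.1, 193. ]), array([118.5,   7.4]), -11.0) 0.05916796766851473 0.06513378036741213
wrist3 block 0 (array([0., 0.]), array([0., 0.]), 0.0) plate 0 (array([0., 0.]), array([0., 0.]), 0.0) nan nan
top3 block 423 (array([586.9, 243.7]), array([128.6,  32.5]), -11.1) plate 58 (array([588.2, 186.4]), array([68.4,  8.9]), -10.9) 0.06205805603753467 0.06715031610076916
top0 block 525 (array([576.6, 246.1]), array([150.5,  33.5]), -11.0) plate 104 (array([565.5, 190.8]), array([116. ,   8.6]), -10.8) 0.06199731945823839 0.06740858005174721
side3 block 116 (array([589.7, 234. ]), array([106.4,  19.1]), -9.4) plate 63 (array([574.3, 188.5]), array([92.8, 14.6]), -10.8) 0.05883423906788743 0.06417904855075368
(array([515. ,  14.4]), array([120.1,  48.4]), -18.2) (array([515.2,  14.7]), array([49.9, 14.1]), -17.9)
  return _methods._mean(a, axis=axis, dtype=dtype,
  ret = ret.dtype.type(ret / rcount)
```

View pics/w4.png

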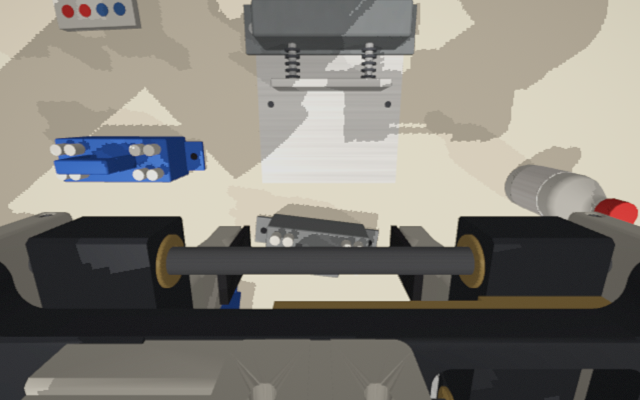

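The plate and block are clear in the view, at about x 270–415 and y 0–90 px. Dock origin is ≈ (0.5652, 0.1886), with x at 79.1°. Next I grasp the rack, carry it square to 35 mm before the plate, and set it down.

Run:
```python
from h import *
D=np.radians; a=D(79.1); X=np.array([np.cos(a),np.sin(a)]); O=np.array([.5652,.1886])
o1=[np.pi,0,D(-18.1)]; o2=[np.pi,0,D(-10.9)]
r.command_gripper(.75,45)
r.reach([.5151,.0146,.2],o1)
f0=r.get_force(); r.move_l([.5151,.0146,.090],.15); print("f",r.get_force()-f0)
r.command_gripper(0,45); print("gap",r.get_finger_gap()*88)
z0=r.get_position()[2]
r.move_l([.5151,.0146,.115],.1); print("lift f",r.get_force()-f0,r.get_finger_gap()*88)
s=O-59*.001*X
r.move_l([*s,.115],.12,o2)
r.move_l([*s,.098],.08); f1=r.get_force()
for z in np.arange(.096,.086,-.001):
    r.move_l([*s,z],.03); f=r.get_force()-f1
    if f[2]>2.5: break
print("z0",z0,"z",z,r.get_position(),"df",f,r.get_clock())
p,W=wrist("w5"); np.save("pics/w5.npy",W)
p,d=eyes.grab_frame("side"); np.save("pics/s5.npy",d); cv2.imwrite("pics/s5.png",cv2.resize(p[130:260,240:380,::-1],(646,600)))
```

```text
f [ 0.52928537  0.09883627 -0.02408781]
gap 13.752416615137166
lift f [ 0.07984403  0.03237569 -3.461506  ] 13.409436542681547
z0 0.08990052404846667 z 0.089 [0.55403995 0.13054923 0.08990972] df [-3.33144827  0.12098827  8.2701828 ] 23.7083
```

View pics/s5.png

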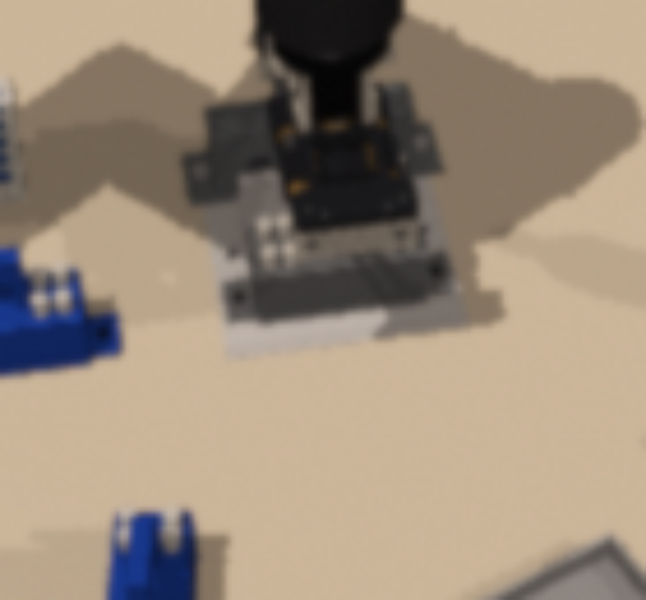

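The rack stands on the sheet before the plate, about parallel and centred, with near-equal foot margins at x≈228 and 452. Next I check squareness numerically before pressing.

Run:
```python
from h import *
a=np.radians(79.1); X=np.array([np.cos(a),np.sin(a)]);Y=np.array([-X[1],X[0]]); O=np.array([.5652,.1886])
def dk(P,n):
    Q=P.reshape(-1,3); Q=Q[np.isfinite(Q[:,0])]; x=(Q[:,:2]-O)@X*1e3; y=(Q[:,:2]-O)@Y*1e3; z=Q[:,2]*1e3
    for nm,m in(("body",(x>-95)&(x<-25)&(abs(y)<72)&(z>42)&(z<56)),("foot",(x>-95)&(x<-25)&(abs(y)<95)&(abs(y)>64)&(z>3.5)&(z<12)),("plate",(x>-8)&(x<14)&(abs(y)<70)&(z>50)&(z<66))):
        if m.sum()>5: print(n,nm,m.sum(),"x",np.percentile(x[m],[2,98]).round(1),"y",np.percentile(y[m],[1,99]).round(1),"z",np.median(z[m]).round(1),rect(np.c_[x,y][m]/1e3))
dk(np.load("pics/w5.npy"),"wrist"); dk(cloud("side",np.load("pics/s5.npy")),"side")
P,d=eyes.grab_frame("top"); dk(cloud("top",d),"top"); print(r.get_force(), np.degrees(r.get_tool_rot()))
```

```text
wrist body 4863 x [-81.4 -35.3] y [-60.3  -5.8] z 49.3 (array([-58.2,  -8.6]), array([103.8,  48.1]), 89.7)
wrist foot 1265 x [-75.6 -41.5] y [-80.8 -64.5] z 5.4 (array([-58.6, -72.7]), array([35.6, 16.3]), 0.1)
wrist plate 1536 x [1.  8.7] y [-59.8 -14.9] z 58.9 (array([  4.9, -36.4]), array([47.7,  8.5]), -89.7)
side body 204 x [-86.2 -43.6] y [-58.8  59.1] z 48.2 (array([-64.9,  -0.9]), array([120.6,  49.2]), 88.0)
side foot 64 x [-80.  -41.3] y [-80.9  82.9] z 5.6 (array([-63.5,   0.8]), array([164.8,  51.7]), -87.6)
side plate 33 x [-2.4 10.4] y [-59.   57.3] z 57.0 (array([ 3.2, -1. ]), array([116.8,  14.1]), 89.5)
top body 92 x [-85.1 -38.6] y [32.2 59.7] z 51.7 (array([-61.3,  45.8]), array([48. , 28.2]), 0.1)
top foot 114 x [-94.7 -27.1] y [-85.1  94.5] z 6.6 (array([-60.3,   0.3]), array([188.4,  69. ]), 89.9)
[-3.6131094  -1.83472646  4.31119983] [ 1.79999600e+02 -2.34140637e-02 -1.08833829e+01]
```

View pics/w5.png

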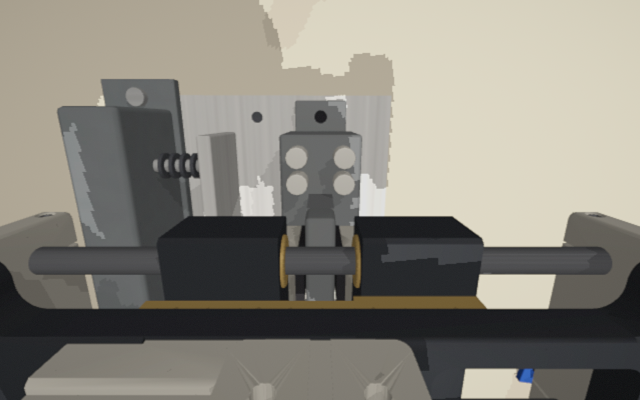

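The rack is square within 0.5° and centred within 1 mm. I lighten the down force and press in steps, watching position and force.

Run:
```python
from h import *
a=np.radians(79.1); X=np.array([np.cos(a),np.sin(a)]); O=np.array([.5652,.1886])
def st(): 
    p=r.get_position(); f=r.get_force(); return (round(float((p[:2]-O)@X*1e3),2),round(float(p[2]*1e3),2),round(float(f[:2]@X),2),round(float(f[2]),2))
z=.0895
r.move_l([*(O-.059*X),z],.02); print(st())
r.move_l([*(O-.028*X),z],.04); print(-28,st())
for x in (-26,-25,-24,-23,-22,-20,-18,-16,-14):
    r.move_l([*(O+x*1e-3*X),z],.02); r.hold(.1); print(x,st())
p,W=wrist("w6"); np.save("pics/w6.npy",W); print(r.get_clock())
Y=np.array([-X[1],X[0]]); Q=W.reshape(-1,3); Q=Q[np.isfinite(Q[:,0])]; x=(Q[:,:2]-O)@X*1e3; y=(Q[:,:2]-O)@Y*1e3; zz=Q[:,2]*1e3
for n,m in(("plate",(x>2)&(x<30)&(abs(y)<70)&(zz>55)&(zz<62)),("body",(x>-60)&(x<8)&(abs(y)<72)&(zz>45)&(zz<53)),("block",(x>36)&(x<90)&(abs(y)<85)&(zz>63)&(zz<70))): print(n,m.sum(),np.percentile(x[m],[2,98]),rect(np.c_[x,y][m]/1e3))
```

```text
(-58.96, 89.91, -0.43, 4.72)
-28 (-27.46, 89.9, -2.08, 7.25)
-26 (-25.51, 89.91, -3.01, 6.94)
-25 (-25.08, 89.99, -4.63, 7.98)
-24 (-23.74, 89.94, -2.46, 7.06)
-23 (-22.73, 89.93, -4.06, 7.51)
-22 (-22.32, 90.01, -5.84, 9.39)
-20 (-20.33, 89.97, -6.18, 9.83)
-18 (-18.74, 89.98, -6.43, 9.37)
-16 (-17.22, 90.03, -8.42, 10.92)
-14 (-15.7, 90.1, -11.62, 12.24)
28.2333
plate 1191 [ 8.40782023 16.13456023] (array([  9.4, -37.4]), array([45.7, 14.3]), 89.9)
body 4714 [-38.56095561   7.27207367] (array([-15.8, -32.6]), array([55.7, 47.6]), -89.9)
block 6715 [46.00760689 75.76619668] (array([ 60.9, -39.9]), array([70.6, 32.1]), 90.0)
```

Run:
```python
from h import *
a=np.radians(79.1); X=np.array([np.cos(a),np.sin(a)]); Y=np.array([-X[1],X[0]]); O=np.array([.5652,.1886])
def st(): 
    p=r.get_position(); f=r.get_force(); return (round(float((p[:2]-O)@X*1e3),2),round(float(p[2]*1e3),2),round(float(f[:2]@X),2),round(float(f[2]),2))
for x in (-13,-12,-11): r.move_l([*(O+x*1e-3*X),.0895],.02); r.hold(.15); print(x,st())
for i in range(2):
    r.hold(.5); p,W=wrist(f"w7{i}"); print(st(),r.get_clock())
    Q=W.reshape(-1,3); Q=Q[np.isfinite(Q[:,0])]; x=(Q[:,:2]-O)@X*1e3; y=(Q[:,:2]-O)@Y*1e3; zz=Q[:,2]*1e3
    for n,m in(("plate",(x>2)&(x<30)&(abs(y)<70)&(zz>55.5)&(zz<62)),("body",(x>-60)&(x<12)&(abs(y)<58)&(zz>46)&(zz<53)),("block",(x>40)&(x<90)&(abs(y)<73)&(zz>63)&(zz<70)),("foot",(x>-60)&(x<12)&(y<-64)&(y>-95)&(zz>3.5)&(zz<10))): print(n,m.sum(),np.percentile(x[m],[1,5,50,95,99]).round(1),rect(np.c_[x,y][m]/1e3),np.median(zz[m]).round(1))
    m=(x>2)&(x<30)&(abs(y)<70)&(zz>56);
```

```text
-13 (-15.29, 90.19, -13.16, 13.83)
-12 (-14.49, 90.18, -13.37, 14.5)
-11 (-13.72, 90.2, -14.67, 14.77)
(-13.71, 90.2, -14.77, 13.03) 29.9833
plate 1195 [ 5.5 10.2 13.7 17.5 18. ] (array([ 10.2, -37.2]), array([46. , 16.1]), 89.8) 59.1
body 4453 [-37.3 -35.8 -13.3   9.   10.2] (array([-13.8,  -6.7]), array([102.2,  48.4]), 89.9) 49.7
block 6419 [45.6 46.8 61.1 74.6 76.1] (array([ 60.9, -39. ]), array([67.3, 32.4]), 89.8) 65.2
foot 1280 [-32.3 -30.9 -14.5   1.3   2.7] (array([-14.6, -73. ]), array([36., 17.]), 0.1) 5.7
(-13.71, 90.21, -14.42, 13.48) 30.5333
plate 1195 [ 9.7 10.2 13.7 17.5 18. ] (array([ 10.1, -37.2]), array([45.9, 16.1]), 89.7) 59.1
body 4456 [-37.3 -35.8 -13.3   9.   10.2] (array([-13.7,  -6.7]), array([102.2,  48.2]), 90.0) 49.7
block 6416 [45.7 46.8 61.1 74.7 76.1] (array([ 61.1, -39.3]), array([66.6, 32.4]), -89.9) 65.2
foot 1274 [-32.4 -30.9 -14.9   1.3   2.7] (array([-14.6, -73. ]), array([36. , 17.1]), 0.1) 5.8
```

View pics/w71.png

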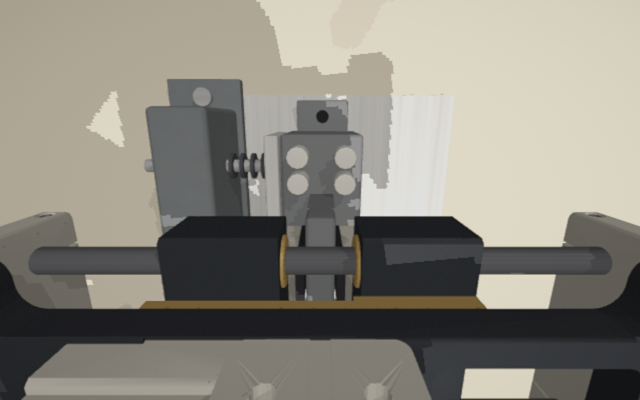

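Run:
```python
from h import *
a=np.radians(79.1); X=np.array([np.cos(a),np.sin(a)]); Y=np.array([-X[1],X[0]]); O=np.array([.5652,.1886])
def tilt(W,n,c):
    Q=W.reshape(-1,3); Q=Q[np.isfinite(Q[:,0])]; x=(Q[:,:2]-O)@X*1e3; y=(Q[:,:2]-O)@Y*1e3; z=Q[:,2]*1e3
    for k,m in(("body",(abs(x-c)<22)&(y>-58)&(y<-27)&(z>46)&(z<53)),("foot",(abs(x-c)<16)&(y<-64)&(y>-79)&(z>3)&(z<10)),("sheet",(x>c-80)&(x<c-26)&(abs(y)<80)&(abs(z)<4)),("plate",(x>2)&(x<25)&(abs(y)<70)&(z>57)&(z<61))):
        if m.sum()<30: continue
        s=np.linalg.lstsq(np.c_[x[m]-c,y[m]+45,np.ones(m.sum())],z[m],rcond=None)[0]; print(n,k,"slope deg x,y",np.degrees(s[:2]).round(2),"z",s[2].round(2), "medx",np.median(x[m]).round(2))
tilt(np.load("pics/w5.npy"),"before",-58.4)
r.move_l([*(O-.0101*X),.0896],.02); r.hold(.3)
p,W=wrist("w8"); tilt(W,"now",-13.3)
p=r.get_position(); f=r.get_force(); print((p[:2]-O)@X*1e3,p[2],f[:2]@X,f[:2]@Y,f[2],r.get_wrist_torque(),np.degrees(r.get_tool_rot()),r.get_finger_gap()*88,r.get_clock())
```

```text
before body slope deg x,y [-0.15  0.11] z 49.43 medx -58.53
before foot slope deg x,y [-0.23  0.29] z 5.53 medx -58.53
before sheet slope deg x,y [1.64 0.02] z 1.32 medx -113.03
before plate slope deg x,y [-0.43  0.15] z 59.69 medx 5.26
now body slope deg x,y [-1.07  0.15] z 49.76 medx -13.18
now foot slope deg x,y [-1.02  0.47] z 5.98 medx -13.47
now sheet slope deg x,y [-0.04  0.01] z 0.28 medx -67.99
now plate slope deg x,y [1.44 0.11] z 58.39 medx 14.57
-12.950378821498504 0.09023940084881787 -14.629207388851821 -1.6586022924754997 13.28324137101627 [-5.79738855  0.55026843 -0.01450553] [ 1.79744386e+02  5.16454723e-02 -1.09022691e+01] 13.348073750949053 31.1333
```

The rack has pitched about 0.9° forward under the push, so it is not quite flat. I counter-rotate the tool slightly.

```bash
cat >> h.py <<'E'
a=np.radians(79.1); X=np.array([np.cos(a),np.sin(a)]); Y=np.array([-X[1],X[0]]); O=np.array([.5652,.1886])
def tilt(W,n,c):
    Q=W.reshape(-1,3); Q=Q[np.isfinite(Q[:,0])]; x=(Q[:,:2]-O)@X*1e3; y=(Q[:,:2]-O)@Y*1e3; z=Q[:,2]*1e3
    for k,m in(("body",(abs(x-c)<22)&(y>-58)&(y<-27)&(z>46)&(z<53)),("foot",(abs(x-c)<16)&(y<-64)&(y>-79)&(z>3)&(z<10)),("plate",(x>2)&(x<25)&(abs(y)<70)&(z>57)&(z<61))):
        s=np.linalg.lstsq(np.c_[x[m]-c,y[m]+45,np.ones(m.sum())],z[m],rcond=None)[0]; print(n,k,"slope",np.degrees(s[:2]).round(2),"z",s[2].round(2), "medx",np.median(x[m]).round(2))
def go(x,z,deg,c=-13.5):
    o=(R.from_rotvec(-np.radians(deg)*np.r_[Y,0])*R.from_euler("xyz",[np.pi,0,np.radians(-10.9)])).as_euler("xyz")
    r.move_l([*(O+x*1e-3*X),z],.01,o); r.hold(.3)
    p=r.get_position(); f=r.get_force(); print(x,z,deg,"->",((p[:2]-O)@X*1e3).round(2),p[2].round(4),"F",(f[:2]@X).round(2),(f[:2]@Y).round(2),f[2].round(2),np.degrees(r.get_tool_rot()).round(2),round(r.get_clock(),2))
    tilt(wrist("wt")[1],"",c)
E
python3 - <<'E'
from h import *
go(-10.7,.0896,.7)
go(-11.3,.0896,1.3)
E
```

```text
-10.7 0.0896 0.7 -> -13.74 0.09 F -14.57 -2.04 12.4 [-1.7957e+02  6.0000e-02 -1.0910e+01] 31.68
 body slope [-0.75  0.01] z 49.61 medx -13.48
 foot slope [-0.68 -0.24] z 5.47 medx -13.27
 plate slope [1.64 0.08] z 58.33 medx 14.13
-11.3 0.0896 1.3 -> -14.44 0.0899 F -15.13 -2.27 12.22 [-1.7898e+02  7.0000e-02 -1.0900e+01] 32.28
 body slope [-0.37  0.02] z 49.44 medx -13.75
 foot slope [-0.31  0.39] z 5.59 medx -13.14
 plate slope [1.24 0.18] z 58.52 medx 13.76
```

Run:
```python
from h import *
go(-10.6,.0896,1.7)
go(-10.4,.0896,1.8)
r.hold(4)
go(-10.4,.0896,1.8)
p,d=eyes.grab_frame("side"); cv2.imwrite("pics/s9.png",cv2.resize(p[130:350,230:450,::-1],(600,600)))
m=models.cut_out("side","jar"); print([(x["score"],x["rect"]) for x in m])
q=cloud("side",d)[m[0]["pixels"]]; print(np.nanmax(q[:,2]),np.nanmedian(q,0),r.get_clock())
```

```text
-10.6 0.0896 1.7 -> -13.65 0.0898 F -15.41 -1.77 10.79 [-1.7858e+02  7.0000e-02 -1.0900e+01] 32.88
 body slope [0.03 0.06] z 49.38 medx -13.56
 foot slope [0.06 0.45] z 5.57 medx -13.15
 plate slope [1.27 0.12] z 58.48 medx 14.62
-10.4 0.0896 1.8 -> -13.42 0.0898 F -14.56 -1.53 10.75 [-1.7848e+02  7.0000e-02 -1.0900e+01] 33.48
 body slope [0.05 0.05] z 49.34 medx -13.55
 foot slope [-0.21  0.5 ] z 5.6 medx -13.45
 plate slope [1.87 0.19] z 58.18 medx 14.9
-10.4 0.0896 1.8 -> -13.4 0.0898 F -16.04 -2.74 11.4 [-1.7848e+02  7.0000e-02 -1.0900e+01] 38.08
 body slope [0.02 0.11] z 49.36 medx -13.54
 foot slope [-0.04  0.14] z 5.48 medx -13.43
 plate slope [2.02 0.03] z 58.12 medx 14.91
[(0.73, [355.5, 258.3, 378.5, 298.6])]
0.10251563296186228 [ 0.5619166  -0.26841712  0.07417738] 38.2333
```

View pics/s9.png

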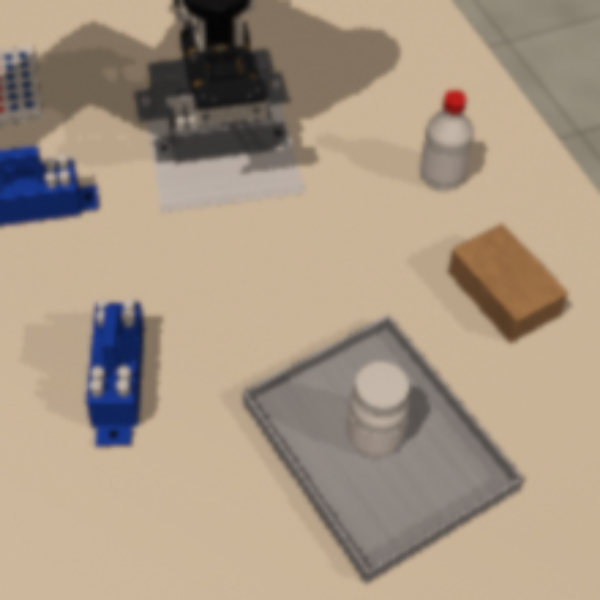

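The jar is upright in the tray. The rack is flat, square and pressed, with the plate in about 9.7 mm and steady for over 4 s.

```bash
python3 -c "
from cell import r
print(r.hand_in(),r.get_clock())"
```

```text
the job is handed in; nothing more can be done
the job is handed in; nothing more can be done
```

The job is done and handed in at about 38 s, with the arm still gripping and pressing the rack.

- **Jar:** it stands upright in the steel tray, confirmed in the side view.
- **Rack:** I carried the grey rack by its handle to the plate. It was square within about 0.5° and centred within about 1 mm when set down.
- **Flatness:** the push first tipped the rack forward by about 0.9°. I tilted the tool by 1.8° to counter this, and it now sits flat within about 0.2°.
- **Press:** the wrist depth image puts the plate about 9.7 mm in (about 10 N), good to about 1 mm. It was steady for more than 4 s before hand-in.
- **Force reading:** the wrist force along the press direction reads about 15 N, more than the spring's 10 N. I put the difference down to the rack's drag on the bench, with about 11 N of down force, but did not measure the drag separately.
- **Bystanders:** the bottle and carton look unmoved in the last view. The well plate was mostly outside that crop, but the arm never went near it at low height.

I viewed 9 pictures.

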